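Fasten the draw latch of a picnic case

ROBOT

A 6-joint arm with a two-finger parallel gripper is mounted at the origin on a cart in front of the work surface, level with it; the furniture and walls round the work are solid. World frame = base frame: x ahead of the robot, y to its left, z up, the work surface at z = 0. Lengths are in m, angles in rad, forces in N, time in s.
With the tool pointing down it reaches from about 0.425 to 0.95 m from the base axis. Payload 3.5 kg.
Tool frame: the origin (TCP) lies midway between the tips of the shut fingers; the grasp point (between the pads) lies 19 mm behind it; z points along the fingers, y is the line along which they close (so a half turn about z gives the same grasp; the last joint's range is limited). The gripper opens to 85 mm and grips with 20 to 120 N. Pads are 22 mm wide; open, the fingers measure 114 mm over their backs; the gripper's body (76 mm by 85 mm) begins 54 mm behind the grasp point. The pads swing forward as they close: fully open they stand 13 mm farther back than shut.
Start: joints at [-1.378, 0.286, 1.577, -0, 1.279, -0.15], TCP at [0.227, -0.636, 0.231] pointing down, gripper open.
Joint ranges: [-2.77, 2.77], [-0.9, 2.22], [0.21, 2.48], [-1.53, 4.67], [0.24, 2.81], [-2.84, 2.84]. Speed limits (rad/s): [2.79, 2.79, 3.14, 3.14, 3.14, 3.14].

INTERFACE

Orientations are given as a unit quaternion [x, y, z, w].
In Python, from cell import bot, imaging, job gives the robot as it stands.
- The arm moves only by the tool jog_arm, never from a script. Its argument "steps" is a list of rows, each an object with "dp": the shift along the tool's x, y, z in mm, a list of three; "spin": the turn about the tool's z in rad. A call has 1 to 12 rows; each row shifts and turns the commanded pose from where the row before left it, along the tool's axes as they then stand; what a row does not reach is not made up. A row lasts 1/10 s, in which the tool goes at most 50 mm and 8.59 degrees, less where a joint would pass 70% of its speed; a pose out of reach is approached as far as the arm can. A call with a gripper value outside its range is refused whole. "hand" is the finger opening in mm, from 0 to 85.4, set as the call begins (left out, the last holds). The fingers move at their own pace and stop on an object; "force" is the grip in N (left out, the last holds). Time passes only in rows, so rows that do not move let the fingers close. It gives the time, the measured TCP pose, the force, the opening and the grip force at its end, in the units of the state.
- bot.read_state(): the state, without advancing time (a new reading comes with each control period).
- imaging.get_image(name): name is "scene" or "top" or "wrist"; returns (picture, depth): 400x640x3 uint8, blue, green, red; 400x640 float32, m along the optical axis (not along the pixel's ray), 0 where there is no reading.
- imaging.calibration(name): a dict with "K" (3x3 intrinsics, pixels), "D" ([k1, k2, p1, p2, k3] as OpenCV has them; the pictures are not rectified), "view" (4x4, takes a point from world to camera coordinates). Camera axes: x right, y up, looking along -z (the intrinsics and any distortion apply to the point x, -y, -z); pixel columns grow to the right and rows downward; lengths in m; the calibration is good to about 2 mm. A picture is of the moment at which its call begins: read the wrist's pose just before it. calibration takes no time and is no camera call; for the wrist camera it gives the pose at the moment of the call.
- job.finish_job(): hands the job in; it is judged then, once.
The state is a dict: "time_s": time; "joints": joint angles; "joint_vel": joint speeds; "effort": joint torques, N m; "tool_pos": TCP position; "tcp_rot": TCP orientation; "force": force on the tool from outside, world axes, zero at the start; "ft_torque": the same for the moment, N m; "gripper_width": finger opening in m; "finger_force": force on a finger pad.
Only numpy, scipy, OpenCV 4.12 (cv2) and the standard library are available. Lean on these libraries where they do the work, as an engineer would, in place of code of your own. Each camera call takes 0.05 s, during which the arm holds its last target. There are 200 camera calls.

TASK

The grey picnic case on the worktop stands ajar. Fasten the draw latch on its top: carry the wire loop over the keeper lip and hook its crossbar behind the lip, then swing the lever all the way over and down until it snaps flat past centre and pulls the cover fully shut. Leave the things standing round the case where they are.

Things in the scene. Friction and masses are not known exactly. Their poses are not given: they have to be found in the camera images.
- case: Grey picnic case with aluminium edges standing on edge, fixed; 196 mm thick (its x), 224 mm wide (y), top 112 mm above the worktop. A steel draw latch lies across the top along x at y = 0: lever on the deep body (x -110 to +16 mm), keeper on the cover (x 21 to 82 mm when shut). Origin: on the worktop below the lever's pivot. Axes: x level, from lever to keeper; y along the seam; z up
- lever_pivot (a point): Axis of the lever, parallel to case y, 126 mm above the worktop, 14 mm above the case top; fixed to the case. Apart from the latch nothing on the case top stands higher than 3 mm
- lever (a joint): Lever angle about lever_pivot (rad): 0 = shut, flat, pointing to case -x (stop); grows as it rises, 1.57 = upright, 2.2 = leaning to the keeper (stop). Stays where it is left (friction 0.04 N m); pulling the loop drags it along
- lever_end (a point): Near the lever's free end, 68 mm from the axis. The lever is a steel plate 27 mm wide, reaching 77 mm from its axis; its upper face (keeper side when upright) lies 6 mm off the line through the axis; a bead at the end stands 4 mm higher
- loop_pins (a point): Axis on which the loop swings on the lever: 26 mm from the lever's axis, at a direction 0.25 rad below the lever's own (lever shut: 25 mm to case -x of the axis and 6 mm below it)
- loop (a joint): Angle of the wire loop on the lever (rad): 0 = parallel to the lever, pointing the opposite way; positive lifts the crossbar. Downward slope of the loop from pins to crossbar = lever value minus loop value. Swings freely and falls by its weight
- loop_bar (a point): Middle of the loop's crossbar. The loop is of 6 mm steel wire: two arms 48 mm apart, 75 mm from the pins' axis to the crossbar's. At the start the crossbar lies unhooked on the keeper plate on the lever side of the lip
- tab_top (a point): Near the top of the loop's thumb tab, a steel plate 22 mm wide along case y and 5 mm thick, rigid on the loop, standing square to it. This point is 15 mm beyond the crossbar's axis and 37 mm above it, in the loop's own plane and square to it; the tab ends 1 mm higher. Can be pinched from above across its 22 mm width
- keeper_seat (a point): Where the crossbar's middle sits when hooked: on the keeper plate, against the far side of the lip; moves with the cover, axes like the case's when shut. The plate's top is 3 mm below this point and runs on 25 mm beyond it. With the cover ajar the crossbar drops behind the lip only with the lever at about 1.6 or more
- lip_edge (a point): Middle of the top edge of the keeper lip, a steel strip 34 mm wide (y), 4 mm thick, leaning 25 degrees away from the lever, rising from the plate to 11 mm above the seat. Pass the crossbar 8 mm or more above this point and lower it 7 mm or more beyond it (case +x)
- cover (a joint): Angle of the cover about its lower edge (rad): 0 = shut, 0.115 = ajar (stop), where the keeper is about 12 mm farther from the lever and 3 to 5 mm lower. A spring seal pushes it open with about 5 N at the top when ajar and 18 N when shut, so only the fastened latch keeps it shut
- mug_1: Dark mug, 83x115x86 mm, standing on the worktop left of the case; origin at the centre of its underside. To be left alone
- jar_1: Small jar of 64 mm diameter with a yellow lid, 87 mm high, right of the case; origin at the centre of its underside. To be left alone
- lemon_1: Lemon, 78x55x56 mm, lying right of the case; origin at its underside. To be left alone

How it is judged:
On the way:
1. the loop's crossbar is hooked behind the keeper lip, below its edge, with the lever still up (x of loop_bar in the frame of keeper_seat between -0.0035 and 0.025 m and z of loop_bar in the frame of keeper_seat below 0.008 m and value of joint lever above 0.6 rad), for 0.2 s.
At the end, for the whole second after the job is handed in: The crossbar sits behind the keeper lip (within 6 mm of its seat lengthwise and below the lip's edge), the lever lies flat (within 0.08 rad of its stop) and at rest, and the cover is held shut (within 0.025 rad, about 2.5 mm at the top) (x of loop_bar in the frame of keeper_seat between -0.0035 and 0.006 m and z of loop_bar in the frame of keeper_seat below 0.008 m and value of joint lever below 0.08 rad and value of joint cover below 0.025 rad and velocity of joint lever below 0.05 rad/s); the robot touches nothing.
It fails at once if the mug, the jar or the lemon is pushed more than 40 mm from its place (distance of any of mug_1, jar_1, lemon_1 from where it was at the start of the episode above 0.04 m).
It also fails if it takes over 48 s, if anything falls off the work surface, if the arm or the gripper's body presses on something with over 40 N, if the wrist force passes 120 N, or if a joint passes its speed limit or range.

## Working session

There is one attempt and no reset: what is moved stays moved. The work goes in short steps, Python scripts to look and compute and a tool call to move; the robot and the scene stay as the last step left them, time stands still between calls to the robot, and variables do not carry over. Pictures are saved under pics/ and viewed, at most 10 in all, crops included, and the job is handed in when it is done.

Besides the shell and the picture viewer there is one more tool, called after ">>>" as name(argument=value, ...) on one line, values as JSON. jog_arm: Moves the arm, as the interface text tells. Its arguments: {"type":"object","properties":{"steps":{"type":"array","items":{"type":"object","properties":{"dp":{"type":"array","items":{"type":"number"}},"spin":{"type":"number"}}}},"hand":{"type":"number"},"force":{"type":"number"}},"required":["steps"]}

```bash
mkdir -p pics; ls
cat > h.py <<'E'
import numpy as np, cv2
from cell import bot, imaging, job
def ray(cal,uv):
    K=np.array(cal["K"]);D=np.array(cal["D"],float);V=np.array(cal["view"])
    p=cv2.undistortPoints(np.array(uv,float).reshape(-1,1,2),K,D)[:,0]
    d=np.c_[p[:,0],-p[:,1],-np.ones(len(p))]
    R=V[:3,:3]; return -R.T@V[:3,3], d@R
def onz(cal,uv,z):
    o,d=ray(cal,uv); return o+d*((z-o[2])/d[:,2])[:,None]
def depthpt(cal,uv,dep):
    o,d=ray(cal,uv); return o+d*np.array([dep[int(v),int(u)] for u,v in uv])[:,None]
E
python3 - <<'E'
from h import *
print({k:np.round(v,3) for k,v in bot.read_state().items()})
for n in ["scene","top"]:
    c=imaging.calibration(n); im,d=imaging.get_image(n)
    cv2.imwrite(f"pics/{n}0.png",im); np.save(f"pics/{n}0.npy",d); print(n,ray(c,[[320,200]]),np.array(c["K"])[0,0])
E
```

```text
pics
{'time_s': np.float64(0.0), 'joints': array([-1.378,  0.287,  1.578,  0.   ,  1.279, -0.15 ]), 'joint_vel': array([-0.001,  0.   ,  0.001, -0.002, -0.   ,  0.   ]), 'effort': array([ 1.0000e-03, -4.0598e+01, -2.9262e+01, -0.0000e+00,  6.0000e-03,
        0.0000e+00]), 'tool_pos': array([ 0.227, -0.635,  0.23 ]), 'tcp_rot': array([ 0.985,  0.171, -0.   , -0.001]), 'force': array([-0.207, -0.5  , -0.181]), 'ft_torque': array([ 0.048,  0.047, -0.013]), 'finger_force': np.float64(0.0), 'gripper_width': np.float64(0.086)}
scene (array([-0.11502141,  0.33642867,  1.17677832]), array([[ 0.49714206, -0.21722186, -0.84024647]])) 494.2175874491088
top (array([0.34696862, 0.03178522, 1.333861  ]), array([[ 0.11151985, -0.01290706, -0.99368785]])) 384.4569189863656
```

View pics/scene0.png

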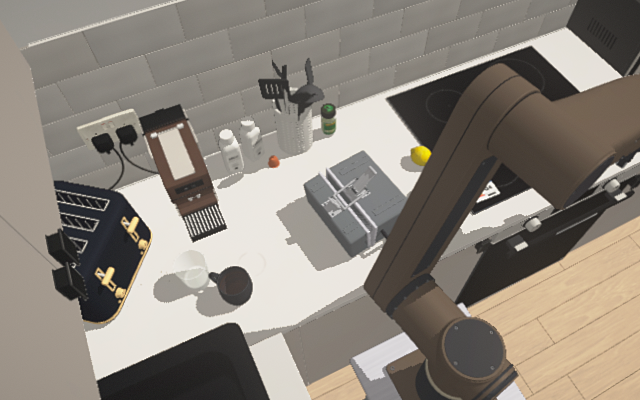

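View pics/top0.png

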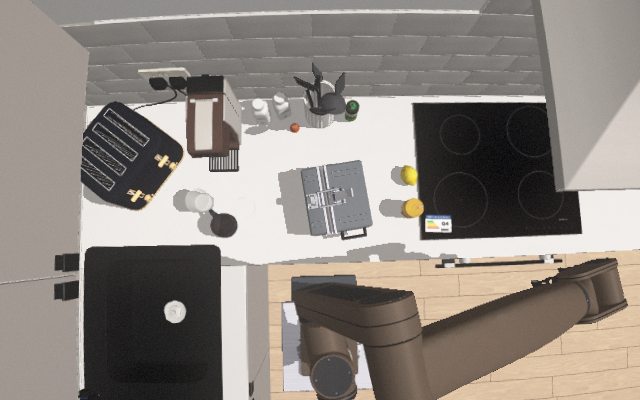

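The case is at about (338,198) in the top view. Its narrow cover is on the left (302–320) and the lever on the right, so case +x points roughly to world +y. Next I'll get the depth-based pose.

Run:
```python
from h import *
c=imaging.calibration("top"); d=np.load("pics/top0.npy"); im=cv2.imread("pics/top0.png")
uu,vv=np.meshgrid(np.arange(285,390),np.arange(150,250)); uv=np.c_[uu.ravel(),vv.ravel()]
P=depthpt(c,uv,d)
m=(abs(P[:,2]-.112)<.006)
img=np.zeros((400,640),np.uint8); img[uv[m,1],uv[m,0]]=255
r=cv2.minAreaRect(P[m][:,:2].astype(np.float32)); print(r,cv2.boxPoints(r))
h=P[:,2]>.121; print(np.c_[uv[h],np.round(P[h]*1000)][::3].astype(int).tolist()[:90])
cv2.imwrite("pics/topc.png",cv2.resize(im[150:250,285:390],None,fx=5.5,fy=5.5,interpolation=cv2.INTER_CUBIC))
```

```text
((0.4926135241985321, -0.03852584958076477), (0.22079434990882874, 0.1971377730369568), 7.045315265655518) [[ 0.37096     0.0457581 ]
 [ 0.39513978 -0.14989117]
 [ 0.61426705 -0.1228098 ]
 [ 0.5900873   0.07283947]]
[[301, 150, 347, 32, 1334], [318, 152, 347, 32, 1334], [325, 159, 347, 32, 1334], [339, 164, 347, 32, 1334], [298, 173, 347, 32, 1334], [310, 180, 347, 32, 1334], [339, 187, 520, -44, 141], [334, 188, 519, -29, 133], [337, 188, 518, -38, 139], [340, 188, 517, -47, 141], [329, 189, 517, -13, 128], [332, 189, 516, -23, 129], [335, 189, 515, -32, 134], [338, 189, 515, -41, 136], [346, 189, 510, -64, 166], [349, 189, 509, -73, 171], [352, 189, 508, -81, 179], [326, 190, 515, -4, 122], [329, 190, 514, -13, 127], [332, 190, 347, 32, 1334], [341, 190, 511, -51, 136], [344, 190, 508, -58, 159], [347, 190, 507, -67, 167], [350, 190, 505, -75, 180], [380, 190, 347, 32, 1334], [325, 191, 511, -1, 124], [328, 191, 511, -10, 126], [334, 191, 509, -29, 134], [340, 191, 507, -47, 148], [343, 191, 505, -55, 155], [346, 191, 504, -64, 162], [349, 191, 503, -73, 171], [352, 191, 501, -81, 
[... 837 characters left out ...]
140], [340, 196, 491, -46, 145], [343, 196, 489, -55, 158], [346, 196, 489, -64, 160], [349, 196, 488, -72, 169], [352, 196, 486, -80, 182], [311, 197, 491, 44, 145], [314, 197, 493, 35, 126], [334, 197, 491, -29, 125], [337, 197, 489, -37, 142], [340, 197, 488, -46, 146], [343, 197, 487, -55, 153], [346, 197, 486, -64, 159], [349, 197, 484, -72, 171], [311, 198, 487, 44, 146], [314, 198, 490, 35, 124], [334, 198, 487, -28, 130], [337, 198, 486, -37, 138], [340, 198, 485, -46, 146], [343, 198, 483, -55, 157], [310, 199, 484, 47, 148], [313, 199, 486, 38, 131], [333, 199, 485, -25, 125], [336, 199, 483, -34, 138], [339, 199, 482, -43, 144], [342, 199, 482, -52, 144], [312, 200, 481, 41, 141]]
```

View pics/topc.png

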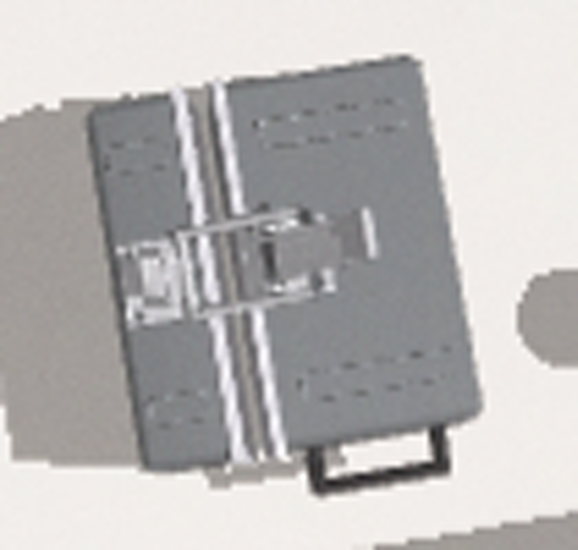

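The lever is raised about 0.8 rad, the loop lies on the keeper, and the tab is near (0.487, 0.045). Next I'll plan the approach to a wrist view.

```bash
cat >> h.py <<'E'
from scipy.spatial.transform import Rotation as Ro
def plan(target,yaw_y,n):
    """n equal-world rows to a target TCP, tool y turned to yaw_y"""
    s=bot.read_state(); p=np.array(s["tool_pos"]); R=Ro.from_quat(s["tcp_rot"]); y=R.as_matrix()[:,1]
    dy=(yaw_y-np.arctan2(y[1],y[0])+np.pi/2)%np.pi-np.pi/2 if n<9 else (yaw_y-np.arctan2(y[1],y[0])+np.pi)%(2*np.pi)-np.pi
    sp=round(-dy/n,3); t=np.array(target); out=[]
    for i in range(n):
        dp=np.round(R.inv().apply((t-p)/(n-i))*1000); out.append({"dp":dp.astype(int).tolist(),"spin":sp})
        p=p+R.apply(dp/1000); R=R*Ro.from_euler("z",sp)
    print(out,p)
E
python3 - <<'E'
from h import *
c=imaging.calibration("wrist"); s=bot.read_state(); R=Ro.from_quat(s["tcp_rot"])
o,d=ray(c,[[320,200]]); print(R.inv().apply(o-np.array(s["tool_pos"])),R.inv().apply(d[0]),c["K"][0][0])
plan([.45,0.0,.34],.123,18)
E
```

```text
[ 0.07226188  0.00110026 -0.14296443] [-0.29109776 -0.0088962   0.9567213 ] 290.0180588867877
[{'dp': [24, -29, -6], 'spin': np.float64(-0.075)}, {'dp': [26, -27, -6], 'spin': np.float64(-0.075)}, {'dp': [28, -25, -6], 'spin': np.float64(-0.075)}, {'dp': [29, -23, -6], 'spin': np.float64(-0.075)}, {'dp': [31, -21, -6], 'spin': np.float64(-0.075)}, {'dp': [33, -18, -6], 'spin': np.float64(-0.075)}, {'dp': [34, -16, -6], 'spin': np.float64(-0.075)}, {'dp': [35, -13, -6], 'spin': np.float64(-0.075)}, {'dp': [36, -11, -6], 'spin': np.float64(-0.075)}, {'dp': [36, -8, -6], 'spin': np.float64(-0.075)}, {'dp': [37, -5, -6], 'spin': np.float64(-0.075)}, {'dp': [37, -3, -6], 'spin': np.float64(-0.075)}, {'dp': [37, 0, -6], 'spin': np.float64(-0.075)}, {'dp': [37, 3, -6], 'spin': np.float64(-0.075)}, {'dp': [37, 6, -6], 'spin': np.float64(-0.075)}, {'dp': [37, 9, -6], 'spin': np.float64(-0.075)}, {'dp': [36, 11, -6], 'spin': np.float64(-0.075)}, {'dp': [35, 14, -7], 'spin': np.float64(-0.075)}] [4.50152567e-01 1.45603562e-04 3.40296961e-01]
```

>>> jog_arm(steps=[{"dp":[25,-30,-6],"spin":-0.075},{"dp":[27,-28,-6],"spin":-0.075},{"dp":[29,-26,-6],"spin":-0.075},{"dp":[30,-24,-6],"spin":-0.075},{"dp":[32,-22,-6],"spin":-0.075},{"dp":[34,-19,-6],"spin":-0.075},{"dp":[35,-17,-6],"spin":-0.075},{"dp":[36,-14,-6],"spin":-0.075},{"dp":[37,-11,-6],"spin":-0.075},{"dp":[37,-8,-6],"spin":-0.075},{"dp":[38,-5,-6],"spin":-0.075},{"dp":[38,-3,-6],"spin":-0.075}])

```text
time_s: 1.3
tool_pos: [0.3806, -0.1967, 0.3031]
tcp_rot: [0.812, 0.583, 0.0, -0.0]
force: [1.3, 0.4, -0.3]
gripper_width: 0.0852
finger_force: 0.0
```

Run:
```python
from h import *
plan([.485,0.022,.30],.123,8)
```

```text
[{'dp': [30, 4, 0], 'spin': np.float64(-0.056)}, {'dp': [30, 5, 0], 'spin': np.float64(-0.056)}, {'dp': [29, 7, 1], 'spin': np.float64(-0.056)}, {'dp': [29, 9, 0], 'spin': np.float64(-0.056)}, {'dp': [29, 10, 1], 'spin': np.float64(-0.056)}, {'dp': [28, 12, 0], 'spin': np.float64(-0.056)}, {'dp': [27, 13, 1], 'spin': np.float64(-0.056)}, {'dp': [27, 15, 0], 'spin': np.float64(-0.056)}] [0.48518858 0.02246494 0.30020594]
```

>>> jog_arm(steps=[{"dp":[30,4,0],"spin":-0.056},{"dp":[30,5,0],"spin":-0.056},{"dp":[29,7,1],"spin":-0.056},{"dp":[29,9,0],"spin":-0.056},{"dp":[29,10,1],"spin":-0.056},{"dp":[28,12,0],"spin":-0.056},{"dp":[27,13,1],"spin":-0.056},{"dp":[27,15,0],"spin":-0.056},{"dp":[0,0,0],"spin":0},{"dp":[0,0,0],"spin":0},{"dp":[0,0,0],"spin":0}])

```text
time_s: 2.4
tool_pos: [0.4854, 0.0199, 0.3]
tcp_rot: [0.664, 0.748, -0.0, -0.0]
force: [0.5, -0.3, 0.1]
gripper_width: 0.0854
finger_force: 0.0
```

Run:
```python
from h import *
c=imaging.calibration("wrist"); im,d=imaging.get_image("wrist"); cv2.imwrite("pics/w1.png",im); np.save("pics/w1.npy",d)
import json; json.dump({k:np.array(v).tolist() for k,v in c.items()},open("pics/w1.json","w"))
```

```text
(no output)
```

View pics/w1.png

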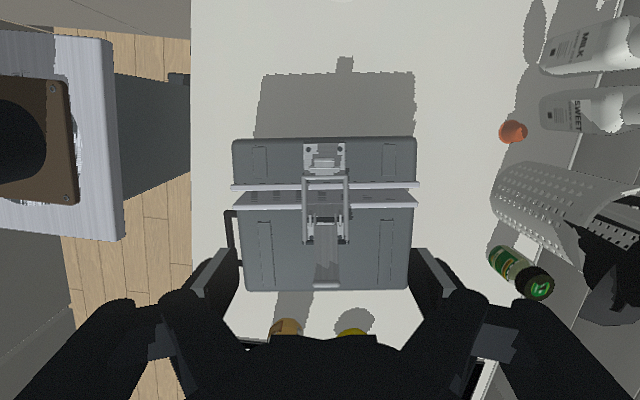

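The wrist view shows the latch centred near column 325: tab about (325,163), loop about (325,200), lever end about (327,290). The case edges are aligned with the tool. I'll zoom in and read depth.

Run:
```python
from h import *; import json
c=json.load(open("pics/w1.json")); d=np.load("pics/w1.npy"); im=cv2.imread("pics/w1.png")
cv2.imwrite("pics/w1c.png",cv2.resize(im[135:215,285:370],None,fx=7,fy=7,interpolation=cv2.INTER_CUBIC))
for u in (318,325,332):
  uv=[[u,v] for v in range(142,296,3)]
  print(u,np.c_[[v for _,v in uv],np.round(depthpt(c,uv,d)*1000)].astype(int).tolist())
for v in (161,163,165): 
  uv=[[u,v] for u in range(306,346,2)]; print(v,np.c_[[u for u,_ in uv],np.round(depthpt(c,uv,d)*1000)].astype(int).tolist())
# body long edges: left/right limits
for v in (240,270):
  P=depthpt(c,[[u,v] for u in range(215,430)],d); k=np.where(P[:,2]>.1)[0]; print(v,k[[0,-1]]+215,P[k[[0,-1]]])
```

```text
318 [[142, 475, 57, 105], [145, 475, 54, 109], [148, 476, 51, 109], [151, 476, 47, 110], [154, 476, 44, 110], [157, 477, 41, 111], [160, 477, 43, 148], [163, 478, 39, 144], [166, 478, 34, 132], [169, 478, 29, 124], [172, 479, 24, 116], [175, 479, 21, 118], [178, 480, 18, 120], [181, 480, 12, 110], [184, 480, 9, 113], [187, 481, 6, 113], [190, 482, -13, 56], [193, 482, -13, 71], [196, 483, -13, 84], [199, 483, -13, 97], [202, 483, -13, 111], [205, 483, -16, 115], [208, 484, -19, 115], [211, 484, -23, 114], [214, 485, -27, 114], [217, 485, -27, 126], [220, 485, -29, 129], [223, 486, -38, 115], [226, 486, -33, 138], [229, 486, -36, 140], [232, 486, -38, 142], [235, 487, -41, 144], [238, 487, -44, 146], [241, 487, -46, 150], [244, 488, -49, 151], [247, 488, -51, 153], [250, 488, -54, 155], [253, 489, -56, 158], [256, 489, -59, 159], [259, 489, -62, 161], [262, 490, -64, 164], [265, 490, -67, 165], [268, 490, -69, 168], [271, 491, -72, 169], [274, 491, -75, 170], [277, 491, -76, 173], [280, 491, -78, 176], [283, 492, -79, 180], [286, 492, -82, 182], [289, 496, -132, 113], [292, 504, -214,
[... 3035 characters left out ...]
, 36, 112], [338, 500, 37, 111], [340, 503, 37, 110], [342, 505, 37, 111], [344, 507, 37, 112]]
165 [[306, 464, 30, 112], [308, 466, 30, 110], [310, 469, 30, 111], [312, 471, 30, 110], [314, 474, 35, 135], [316, 476, 35, 134], [318, 478, 36, 137], [320, 480, 36, 134], [322, 482, 36, 135], [324, 484, 37, 136], [326, 486, 37, 134], [328, 488, 37, 134], [330, 491, 37, 134], [332, 493, 37, 134], [334, 495, 36, 124], [336, 498, 36, 124], [338, 500, 36, 125], [340, 503, 34, 111], [342, 505, 35, 111], [344, 508, 35, 111]]
240 [240 411] [[ 0.39137967 -0.07432758  0.11096177]
 [ 0.60529395 -0.0500094   0.10858337]]
270 [215 429] [[0.43995063 0.0239447  0.33806335]
 [0.52741279 0.03427181 0.33790455]]
```

View pics/w1c.png

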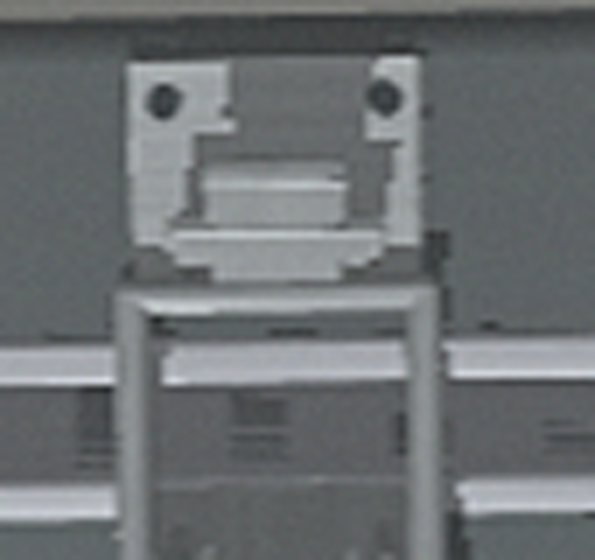

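The tab top is at about (484, 45, 147) mm, the lip edge at y≈30 and z≈124, the pivot at about (493, −28, 126), and the lever at about 0.70 rad. I'll descend onto the tab and pinch it.

>>> jog_arm(steps=[{"dp":[13,1,30],"spin":0},{"dp":[12,1,35],"spin":0},{"dp":[0,0,35],"spin":0},{"dp":[0,0,35],"spin":0},{"dp":[0,0,30],"spin":0},{"dp":[0,0,14],"spin":0},{"dp":[0,0,0],"spin":0},{"dp":[0,0,0],"spin":0}], hand=50)

```text
time_s: 3.25
tool_pos: [0.4857, 0.045, 0.1226]
tcp_rot: [0.664, 0.748, 0.001, 0.001]
force: [0.4, 0.4, 0.2]
gripper_width: 0.0498
finger_force: 0.0
```

>>> jog_arm(steps=[{"dp":[0,0,0]},{"dp":[0,0,0]},{"dp":[0,0,0]},{"dp":[0,0,0]},{"dp":[0,0,0]},{"dp":[0,0,0]}], hand=10, force=30)

```text
$.steps[0]: bad value
```

>>> jog_arm(steps=[{"dp":[0,0,1],"spin":0},{"dp":[0,0,0],"spin":0},{"dp":[0,0,0],"spin":0},{"dp":[0,0,0],"spin":0},{"dp":[0,0,0],"spin":0},{"dp":[0,0,0],"spin":0}], hand=10, force=30)

```text
time_s: 3.85
tool_pos: [0.484, 0.0454, 0.1222]
tcp_rot: [0.663, 0.749, -0.001, -0.001]
force: [-7.1, -0.4, 6.6]
gripper_width: 0.021
finger_force: 31.0
```

Gripped at about 21 mm. Now lift, then carry over the lip, dragging the lever along.

>>> jog_arm(steps=[{"dp":[0,0,-6],"spin":0},{"dp":[0,0,-7],"spin":0},{"dp":[0,0,-7],"spin":0},{"dp":[1,0,-6],"spin":0},{"dp":[3,0,-1],"spin":0},{"dp":[4,0,0],"spin":0},{"dp":[4,0,0],"spin":0},{"dp":[4,0,0],"spin":0},{"dp":[4,0,0],"spin":0},{"dp":[3,0,0],"spin":0},{"dp":[0,0,0],"spin":0}])

```text
time_s: 4.95
tool_pos: [0.4811, 0.068, 0.1483]
tcp_rot: [0.663, 0.749, -0.002, -0.0]
force: [-7.2, -1.4, 3.5]
gripper_width: 0.0211
finger_force: 30.2
```

Run:
```python
from h import *
im,d=imaging.get_image("scene"); cs=imaging.calibration("scene")
im2,_=imaging.get_image("wrist")
a=cv2.resize(im[140:240,290:410],(480,400),interpolation=cv2.INTER_CUBIC); b=cv2.resize(im2[100:300,260:400],(280,400))
cv2.imwrite("pics/s2.png",np.hstack([a,b]))
```

```text
(no output)
```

View pics/s2.png

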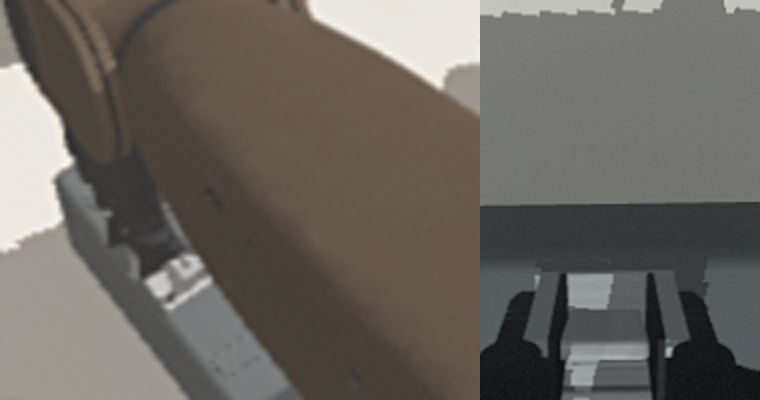

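The tab (at about (610,330) of the collage) is still between the fingers, ahead of the lip. I'll check the lever with depth.

Run:
```python
from h import *
c=imaging.calibration("wrist"); im,d=imaging.get_image("wrist")
for u in (322,327):
  uv=[[u,v] for v in range(200,380,6)]; print(np.c_[[v for _,v in uv],np.round(depthpt(c,uv,d)*1000)].astype(int).tolist())
cv2.imwrite("pics/w3.png",im)
```

```text
[[200, 481, 50, 1], [206, 481, 56, 39], [212, 481, 59, 63], [218, 481, 61, 83], [224, 481, 63, 100], [230, 481, 60, 104], [236, 481, 57, 108], [242, 482, 53, 109], [248, 482, 50, 111], [254, 483, 45, 109], [260, 481, 64, 153], [266, 480, 68, 166], [272, 480, 68, 172], [278, 481, 66, 174], [284, 485, 23, 113], [290, 486, 18, 113], [296, 487, 12, 111], [302, 487, 8, 113], [308, 490, -12, 94], [314, 490, -12, 101], [320, 490, -12, 108], [326, 490, -13, 113], [332, 490, -17, 114], [338, 491, -23, 115], [344, 480, 77, 226], [350, 480, 78, 229], [356, 480, 77, 230], [362, 480, 77, 232], [368, 480, 77, 234], [374, 480, 79, 237]]
[[200, 487, 51, 1], [206, 486, 57, 39], [212, 485, 60, 65], [218, 484, 62, 84], [224, 484, 63, 100], [230, 484, 60, 103], [236, 485, 57, 107], [242, 485, 53, 108], [248, 486, 49, 109], [254, 486, 45, 110], [260, 484, 64, 153], [266, 483, 68, 166], [272, 483, 68, 172], [278, 483, 66, 174], [284, 489, 23, 112], [290, 490, 19, 113], [296, 490, 12, 111], [302, 491, 9, 113], [308, 494, -11, 94], [314, 493, -11, 102], [320, 494, -12, 107], [326, 494, -13, 112], [332, 494, -17, 114], [338, 495, -22, 114], [344, 481, 78, 226], [350, 481, 78, 229], [356, 481, 77, 230], [362, 481, 78, 232], [368, 481, 79, 235], [374, 481, 77, 235]]
```

View pics/w3.png

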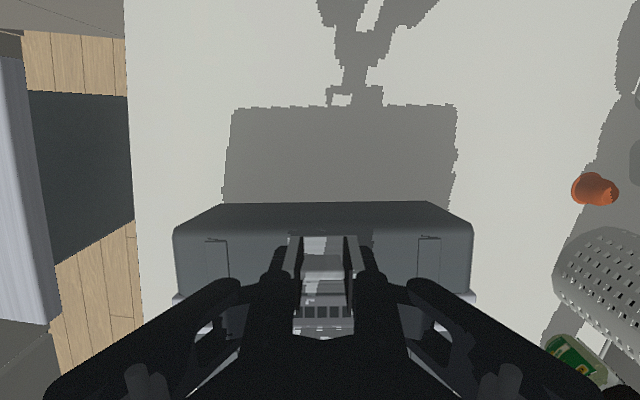

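The rigid geometry gives lever ≈1.83 and the crossbar well beyond and above the lip. Lower it, then release.

>>> jog_arm(steps=[{"dp":[0,0,6],"spin":0},{"dp":[0,0,6],"spin":0},{"dp":[0,0,6],"spin":0},{"dp":[0,0,6],"spin":0},{"dp":[0,0,4],"spin":0},{"dp":[0,0,2],"spin":0},{"dp":[0,0,0],"spin":0},{"dp":[0,0,0],"spin":0}])

```text
time_s: 5.9
tool_pos: [0.481, 0.0678, 0.118]
tcp_rot: [0.663, 0.749, -0.002, -0.001]
force: [-8.4, -1.8, 2.4]
gripper_width: 0.0211
finger_force: 29.9
```

>>> jog_arm(steps=[{"dp":[0,0,0],"spin":0},{"dp":[0,0,0],"spin":0},{"dp":[0,0,0],"spin":0},{"dp":[0,0,0],"spin":0}], hand=45)

```text
time_s: 6.3
tool_pos: [0.483, 0.0684, 0.1181]
tcp_rot: [0.663, 0.748, 0.001, 0.001]
force: [0.4, 0.6, -0.5]
gripper_width: 0.0452
finger_force: 0.0
```

>>> jog_arm(steps=[{"dp":[0,0,-20],"spin":0},{"dp":[0,0,-30],"spin":0},{"dp":[0,0,-40],"spin":0},{"dp":[0,0,-40],"spin":0},{"dp":[0,0,-30],"spin":0},{"dp":[0,0,-20],"spin":0},{"dp":[0,0,0],"spin":0}], hand=0)

```text
time_s: 7.0
tool_pos: [0.484, 0.0683, 0.3016]
tcp_rot: [0.663, 0.748, 0.003, 0.003]
force: [0.1, -1.1, 0.7]
gripper_width: -0.0001
finger_force: 0.0
```

Run:
```python
from h import *
c=imaging.calibration("wrist"); im,d=imaging.get_image("wrist"); cv2.imwrite("pics/w4.png",im)
for u in (318,325):
  uv=[[u,v] for v in range(150,300,4)]; print(np.c_[[v for _,v in uv],np.round(depthpt(c,uv,d)*1000)].astype(int).tolist())
```

```text
[[150, 477, 83, 2], [154, 478, 77, 1], [158, 478, 70, 1], [162, 479, 64, 1], [166, 480, 58, 0], [170, 481, 52, 1], [174, 480, 59, 65], [178, 480, 62, 101], [182, 480, 66, 139], [186, 481, 60, 131], [190, 481, 53, 123], [194, 482, 45, 113], [198, 483, 40, 114], [202, 483, 37, 118], [206, 484, 34, 123], [210, 484, 28, 121], [214, 485, 20, 113], [218, 486, 14, 109], [222, 486, 9, 111], [226, 487, 5, 114], [230, 489, -12, 85], [234, 489, -13, 98], [238, 480, 77, 308], [242, 480, 77, 313], [246, 480, 77, 317], [250, 480, 77, 321], [254, 480, 78, 326], [258, 480, 78, 330], [262, 480, 78, 334], [266, 480, 77, 336], [270, 480, 77, 339], [274, 480, 75, 339], [278, 481, 74, 340], [282, 481, 73, 341], [286, 481, 74, 345], [290, 481, 73, 347], [294, 481, 71, 347], [298, 481, 70, 348]]
[[150, 488, 84, 1], [154, 488, 78, -1], [158, 489, 71, -1], [162, 490, 66, 0], [166, 490, 60, 2], [170, 491, 53, 1], [174, 489, 61, 66], [178, 487, 71, 137], [182, 487, 67, 140], [186, 488, 60, 130], [190, 489, 54, 122], [194, 490, 46, 112], [198, 491, 42, 116], [202, 491, 37, 116], [206, 492, 35, 124], [210, 492, 29, 120], [214, 493, 21, 114], [218, 494, 15, 111], [222, 495, 12, 115], [226, 495, 6, 114], [230, 498, -11, 86], [234, 498, -11, 99], [238, 484, 78, 308], [242, 483, 78, 314], [246, 483, 78, 317], [250, 483, 78, 322], [254, 483, 78, 326], [258, 483, 78, 330], [262, 483, 78, 334], [266, 483, 78, 336], [270, 483, 77, 339], [274, 483, 76, 340], [278, 483, 75, 341], [282, 484, 73, 341], [286, 484, 71, 340], [290, 484, 68, 339], [294, 484, 67, 340], [298, 485, 64, 339]]
```

View pics/w4.png

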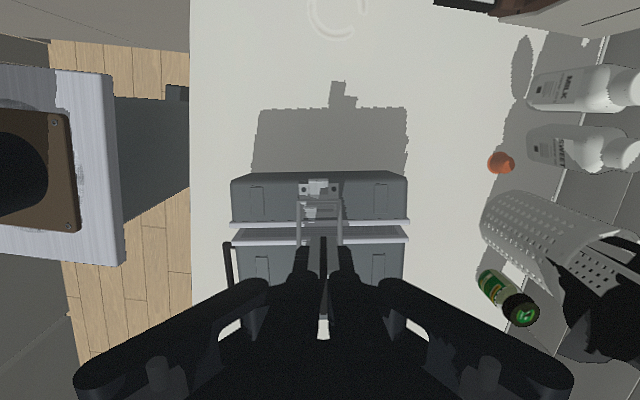

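The crossbar now lies past the lip (rows 198–202, z≈116) and the lip edge at row 206 is in front of it, so it is hooked. The closed fingers go to the keeper side of the lever.

>>> jog_arm(steps=[{"dp":[-17,-1,30],"spin":0},{"dp":[-17,-1,30],"spin":0},{"dp":[0,0,30],"spin":0},{"dp":[0,0,24],"spin":0},{"dp":[0,0,8],"spin":0},{"dp":[-8,0,0],"spin":0},{"dp":[-8,0,0],"spin":0},{"dp":[-8,0,0],"spin":0},{"dp":[-8,0,0],"spin":0},{"dp":[-8,0,0],"spin":0},{"dp":[-8,0,0],"spin":0}])

```text
time_s: 8.15
tool_pos: [0.4905, -0.0137, 0.1763]
tcp_rot: [0.664, 0.748, 0.001, 0.001]
force: [0.5, 3.7, 1.9]
gripper_width: -0.0003
finger_force: 1.5
```

Contact with the lever (3.7 N). Swing it over.

>>> jog_arm(steps=[{"dp":[-7,0,0],"spin":0},{"dp":[-6,0,-1],"spin":0},{"dp":[-6,0,0],"spin":0},{"dp":[-4,0,1],"spin":0},{"dp":[-5,0,2],"spin":0},{"dp":[-4,0,2],"spin":0},{"dp":[-5,0,3],"spin":0},{"dp":[-4,0,4],"spin":0},{"dp":[-4,0,4],"spin":0},{"dp":[-3,0,4],"spin":0},{"dp":[-3,0,5],"spin":0},{"dp":[0,0,0],"spin":0}])

```text
time_s: 9.35
tool_pos: [0.4958, -0.0646, 0.1505]
tcp_rot: [0.664, 0.748, -0.0, 0.0]
force: [0.0, 0.6, 0.3]
gripper_width: 0.0002
finger_force: 0.0
```

The force is low, so I'll look before finishing.

Run:
```python
from h import *
c=imaging.calibration("wrist"); im,d=imaging.get_image("wrist")
cv2.imwrite("pics/w5.png",cv2.resize(im[50:290,220:420],None,fx=2.5,fy=2.5,interpolation=cv2.INTER_CUBIC))
uv=[[323,v] for v in range(60,300,5)]; print(np.c_[[v for _,v in uv],np.round(depthpt(c,uv,d)*1000)].astype(int).tolist())
```

```text
[[60, 484, 32, 134], [65, 484, 30, 127], [70, 484, 29, 120], [75, 485, 26, 120], [80, 485, 23, 121], [85, 485, 20, 129], [90, 486, 17, 130], [95, 486, 15, 124], [100, 486, 13, 118], [105, 487, 10, 115], [110, 487, 7, 115], [115, 487, 5, 116], [120, 488, 2, 115], [125, 488, -1, 114], [130, 488, -4, 115], [135, 489, -7, 114], [140, 489, -12, 93], [145, 489, -13, 114], [150, 490, -16, 115], [155, 490, -19, 114], [160, 491, -22, 115], [165, 491, -25, 114], [170, 491, -26, 128], [175, 491, -28, 130], [180, 492, -35, 115], [185, 492, -38, 114], [190, 492, -36, 136], [195, 492, -38, 137], [200, 493, -41, 137], [205, 493, -44, 137], [210, 493, -46, 141], [215, 494, -48, 142], [220, 494, -52, 141], [225, 494, -54, 142], [230, 495, -57, 144], [235, 495, -59, 144], [240, 495, -55, 159], [245, 494, -55, 165], [250, 494, -55, 171], [255, 495, -55, 175], [260, 494, -55, 180], [265, 494, -55, 184], [270, 494, -55, 188], [275, 495, -57, 189], [280, 495, -60, 189], [285, 495, -62, 189], [290, 496, -65, 188], [295, 496, -67, 189]]
```

View pics/w5.png

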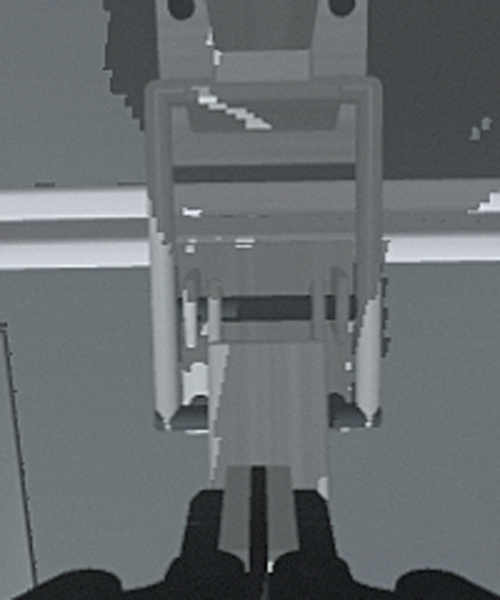

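The bar is behind the lip (crop row about 90), the seam is nearly closed and the lever is at about 0.3 rad. Press it flat, then retreat.

>>> jog_arm(steps=[{"dp":[-2,0,5],"spin":0},{"dp":[-2,0,5],"spin":0},{"dp":[-2,0,5],"spin":0},{"dp":[-1,0,4],"spin":0},{"dp":[0,0,3],"spin":0},{"dp":[0,0,1],"spin":0},{"dp":[0,0,0],"spin":0},{"dp":[0,0,0],"spin":0}])

```text
time_s: 10.2
tool_pos: [0.4968, -0.0709, 0.1317]
tcp_rot: [0.663, 0.748, -0.001, -0.001]
force: [-9.2, 2.1, 16.4]
gripper_width: 0.0003
finger_force: 8.6
```

Firm contact at z≈132 mm, which matches the flat lever. Retreat and check.

>>> jog_arm(steps=[{"dp":[0,0,-10],"spin":0},{"dp":[0,0,-30],"spin":0},{"dp":[0,0,-40],"spin":0},{"dp":[20,0,-40],"spin":0},{"dp":[40,0,-30],"spin":0},{"dp":[40,0,-20],"spin":0},{"dp":[0,0,0],"spin":0},{"dp":[0,0,0],"spin":0}])

```text
time_s: 11.0
tool_pos: [0.4849, 0.0289, 0.2986]
tcp_rot: [0.663, 0.749, 0.0, 0.001]
force: [0.7, -0.5, -0.0]
gripper_width: 0.0001
finger_force: 0.0
```

Run:
```python
from h import *
c=imaging.calibration("wrist"); im,d=imaging.get_image("wrist")
uv=[[324,v] for v in range(140,300,4)]; print(np.c_[[v for _,v in uv],np.round(depthpt(c,uv,d)*1000)].astype(int).tolist())
cv2.imwrite("pics/w6.png",cv2.resize(im[130:300,225:425],None,fx=3,fy=3,interpolation=cv2.INTER_CUBIC))
```

```text
[[140, 483, 59, 1], [144, 484, 53, 0], [148, 483, 53, 50], [152, 483, 54, 92], [156, 483, 52, 110], [160, 484, 47, 111], [164, 484, 43, 115], [168, 485, 39, 115], [172, 485, 34, 116], [176, 485, 39, 157], [180, 485, 34, 157], [184, 487, 22, 122], [188, 487, 19, 128], [192, 488, 11, 116], [196, 489, 6, 115], [200, 490, 0, 113], [204, 490, -4, 114], [208, 491, -12, 105], [212, 491, -15, 114], [216, 492, -19, 115], [220, 493, -24, 115], [224, 493, -30, 114], [228, 493, -28, 130], [232, 494, -40, 115], [236, 494, -37, 132], [240, 484, 39, 309], [244, 484, 38, 312], [248, 484, 39, 317], [252, 484, 38, 321], [256, 484, 38, 324], [260, 484, 38, 327], [264, 484, 38, 331], [268, 484, 38, 335], [272, 484, 38, 337], [276, 484, 36, 337], [280, 484, 34, 337], [284, 485, 32, 337], [288, 485, 30, 337], [292, 485, 28, 336], [296, 485, 26, 337]]
```

View pics/w6.png

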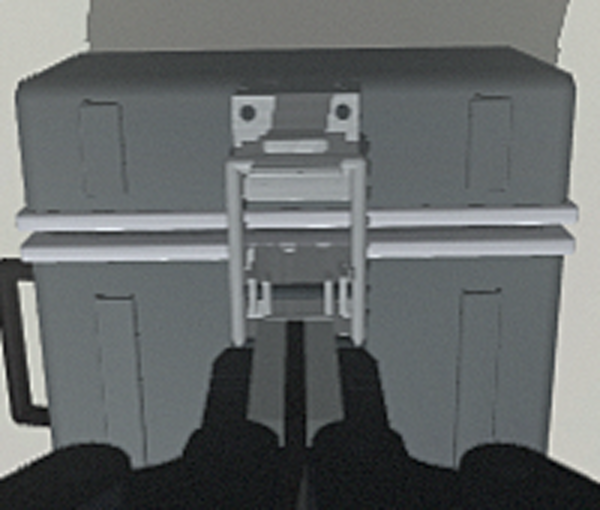

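The seam shows only the nominal gap, the bar is behind the lip and the lever face is at z≈132. One more numeric check of the lever end from the top camera's depth.

>>> jog_arm(steps=[{"dp":[45,0,-10],"spin":0},{"dp":[45,0,0],"spin":0},{"dp":[45,0,0],"spin":0},{"dp":[0,0,0],"spin":0},{"dp":[0,0,0],"spin":0}])

```text
time_s: 11.55
tool_pos: [0.4684, 0.1621, 0.3066]
tcp_rot: [0.663, 0.748, -0.001, -0.001]
force: [0.4, -0.9, 0.3]
gripper_width: 0.0001
finger_force: 0.0
```

Run:
```python
from h import *
c=imaging.calibration("wrist"); im,d=imaging.get_image("wrist")
uu,vv=np.meshgrid(np.arange(200,450,2),np.arange(200,400,2)); P=depthpt(c,np.c_[uu.ravel(),vv.ravel()],d)
def lever(P):
  r=P-[.493,-.028,.126]; x=r[:,1]*.993-r[:,0]*.119; y=r[:,0]*.993+r[:,1]*.119
  m=(x<-.03)&(x>-.08)&(abs(y)<.01)&(P[:,2]<.2); print(m.sum(), np.round(np.c_[x[m],P[m][:,2]]*1000)[::max(1,m.sum()//15)].tolist())
lever(P)
c=imaging.calibration("top"); im,d=imaging.get_image("top")
uu,vv=np.meshgrid(np.arange(320,370),np.arange(170,220)); lever(depthpt(c,np.c_[uu.ravel(),vv.ravel()],d))
```

```text
0 []
93 [[-66.0, 133.0], [-56.0, 129.0], [-75.0, 129.0], [-46.0, 129.0], [-65.0, 132.0], [-36.0, 132.0], [-55.0, 131.0], [-73.0, 134.0], [-46.0, 127.0], [-64.0, 133.0], [-35.0, 132.0], [-54.0, 132.0], [-73.0, 133.0], [-44.0, 133.0], [-63.0, 132.0], [-41.0, 130.0]]
```

The lever lies flat at z≈132 mm along its length.

```bash
python3 -c "
from cell import job; print(job.finish_job())"
```

```text
the job is handed in; nothing more can be done
None
```

I fastened the latch and handed the job in at about 12 s of the 48 s allowed: by my camera checks the crossbar is hooked behind the lip, the lever lies flat and the cover is shut; no verdict was returned.

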